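# Set up a backing board and present a gem ball on its tray

### The job

First take the pale soldering board out of its wooden slot rack and lean it, foot on the bench, against the middle of the brass doming block's face that looks towards the round black pad, and let go so that it stays leaning there by itself as a backdrop. Then lift the small tray by its wooden handle without letting the loose blue ball roll out of its pocket, bring it over the middle of the black pad and finish holding it there, level and still, some 10 to 15 cm above the bench: do not put it down or let go. Leave the jar, the pliers and the ring box alone.

Things in the scene. Friction and masses are not known exactly. Their poses are not given: they have to be found in the camera images.
- board: pale cream ceramic soldering board, a plain slab 10 x 90 x 130 mm (x thickness, y width, z height), 0.15 to 0.28 kg, loose. Starts upright in the rack's slot. Origin: centre of its 10 x 90 mm lower edge face; z runs up the board, x is its face normal (both faces are alike).
- rack: dark wooden slot rack fixed to the bench, 50 x 120 mm, 33 mm high; a slot 14 mm wide runs along its y through the middle, its floor 8 mm above the bench, so 105 mm of the board stands out of it. Origin: centre of its underside on the bench.
- block: brass doming block, a 70 mm cube with round dimples, fixed to the bench. Origin: centre of its underside. Its +x face (35 mm from the origin) looks roughly towards the black pad, roughly away from the robot; the board leans over the top edge of this face, 70 mm above the bench. At a lean of about 23 degrees from vertical it stands stably, its foot about 34 mm from the face.
- pad: round black viewing pad, 90 mm across, 2 mm thick, fixed to the bench in front of the block's +x face (centre about 170 to 205 mm from the block's centre). Origin: centre of its underside on the bench.
- tray: aluminium tray plate 140 x 60 x 6 mm (x, y, z), 0.12 to 0.23 kg, loose, flat on the bench. Origin: centre of its underside, z up. An upright wooden handle, 36 mm along x, 14 mm thick along y, stands at its middle from 6 mm to 52 mm above the underside. Pocket at its +x end; six tiny white pearls (fixed) at its -x end.
- pocket (a point): the pocket on the tray: a brass ring 36 mm outside, 30 mm inside, 3 mm high, centred 45 mm from the tray's origin along its +x. The point is where the ball's centre is when it rests in the middle (18 mm above the tray's underside). The ball can play about 7 mm any way inside; beyond about 40 degrees of tilt, or with rough jerks, it rolls out over the ring.
- ball_center (a point): centre of the loose polished blue stone ball, 24 mm in diameter, 20 g, resting in the tray's pocket.
- ball: the same ball; its axes turn as it rolls.
- jar: bystander: yellow jar, 44 mm across, 50 mm high. Origin: centre of its underside.
- pliers: bystander: pliers lying flat, 140 mm long along x, 45 mm wide, 12 mm high. Origin near the middle, on the bench.
- ringbox: bystander: white ring box 45 x 45 x 30 mm. Origin: centre of its underside.

How it is judged:
On the way, in this order (a step that is already met when the one before it is completed fails the run):
1. the board leans on the block's pad-side face, foot on the bench, let go (angle between board's own z axis and vertical between 0.12 and 0.75 rad and height (world z) of board below 0.012 m and x of board in the frame of block between 0.04 and 0.12 m and y of board in the frame of block between -0.035 and 0.035 m and contact force between board and block above 0.05 N and contact force between board and the arm below 0.05 N and contact force between board and the fingers below 0.05 N and contact force between board and rack below 0.05 N and linear speed of board below 0.03 m/s), for 0.4 s.
2. the tray is lifted by the gripper with the ball in its pocket (height (world z) of tray above 0.04 m and contact force between the fingers and tray above 1 N and distance between ball_center and pocket below 0.016 m), for 0.2 s.
At the end, for the whole second after the job is handed in: Board leans unaided, 7 to 43 deg from vertical, on the block's pad-side face, foot on the bench within 35 mm of the middle. Tray held by the gripper within 30 mm of the pad's centre, underside 55 to 220 mm up, level within 7 deg, still, touching nothing else, ball in its pocket (all of step 1 and contact force between the fingers and tray above 1 N and distance between ball_center and pocket below 0.016 m and horizontal distance between tray and pad below 0.03 m and height (world z) of tray between 0.055 and 0.22 m and angle between tray's own z axis and vertical below 0.12 rad and linear speed of tray below 0.03 m/s and linear speed of ball below 0.06 m/s and contact force between tray and board below 0.05 N and contact force between tray and block below 0.05 N and contact force between tray and rack below 0.05 N and contact force between tray and jar below 0.05 N and contact force between tray and pliers below 0.05 N and contact force between tray and ringbox below 0.05 N); the arm keeps its last pose, push and grip.
It fails at once if the ball leaves its pocket (distance between ball_center and pocket above 0.022 m).
It fails at once if a bystander is pushed about or tipped (distance of any of jar, pliers, ringbox from where it was at the start of the episode above 0.02 m or angle between any of jar, pliers, ringbox's own z axis and vertical above 0.4 rad).
It also fails if it takes over 61 s, if anything falls off the work surface, if the arm or the gripper's body presses on something with over 40 N, if the wrist force passes 120 N, or if a joint passes its speed limit or range.

### The arm

A 6-joint arm with a two-finger parallel gripper is mounted at the origin on the work surface. World frame = base frame: x ahead of the robot, y to its left, z up, the work surface at z = 0. Lengths are in m, angles in rad, forces in N, time in s.
With the tool pointing down it reaches from about 0.35 to 0.775 m from the base axis. Payload 5.5 kg.
Tool frame: the origin (TCP) lies between the finger pads; the fingertips stand 19 mm ahead of it and the grasp point (between the pads) is the TCP; z points along the fingers, y is the line along which they close (so a half turn about z gives the same grasp; the last joint's range is limited). The gripper opens to 85 mm and grips with 20 to 120 N. Pads are 22 mm wide; open, the fingers measure 114 mm over their backs; the gripper's body (76 mm by 85 mm) begins 54 mm behind the grasp point. The pads swing forward as they close: fully open they stand 13 mm farther back than shut.
Start: joints at [1.114, 0.313, 0.046, 1.304, 0, 1.431], TCP at [0.179, 0.546, 0.25] pointing down, gripper open.
Joint ranges: [-2.76, 2.76], [-0.86, 1.69], [-1.03, 1.26], [-2.2, 2.34], [-1.47, 1.5], [-3.14, 3.14]. Speed limits (rad/s): [2.57, 2.57, 3.14, 3.14, 3.14, 3.14].

### API

Orientations are given as a unit quaternion [w, x, y, z].
In Python, from workcell import env gives the robot as it stands.
- The arm moves only by the tool carry_out, never from a script. Its argument "increments" is a list that holds one entry, the list of rows, each a list of 6 numbers: the shift along the tool's x, y, z each as a share of 50 cm, from -1 to 1, then the turn, a rotation vector about the tool's x, y, z each as a share of 2 pi rad, from -1 to 1. In form: [[[x, y, z, ax, ay, az], ...]]. A call has 1 to 5 rows; each row is the pose to reach, as a shift and turn from the pose commanded when the call began, along the tool's axes at that moment, turning the shorter way round; what a row does not reach only later rows make up. A row lasts 1/8 s, in which the tool goes at most 62.5 mm and 10.7 degrees, less where a joint would pass 70% of its speed; a pose out of reach is approached as far as the arm can. A call with a number of a shift or a turn outside -1 to 1 is refused whole. A call with a gripper value outside its range is refused whole. "jaw" is the closure, from 0 (fully open) to 1 (shut), set as the call begins (left out, the last holds). The fingers move at their own pace and stop on an object; "squeeze" is the grip in N (left out, the last holds). Time passes only in rows, so rows that repeat a pose let the fingers close. It gives the time, the measured TCP pose, the force, the opening and the grip force at its end, in the units of the state.
- env.get_state(): the state, without advancing time (a new reading comes with each control period).
- env.read_camera(name): name is "side" or "top"; returns a dict with "frame" (480x640x3 uint8, blue, green, red), "z_map" (480x640 float32, m along the optical axis (not along the pixel's ray), 0 where there is no reading), "intrinsics" (3x3 intrinsics, pixels), "k1" (the pictures are not rectified: a ray, as slopes to the right and down, at radius r is drawn at 1 + k1 r^2 times it, then the intrinsics apply), "R" (3x3) and "t" (3): a world point X has camera coordinates R X + t. Camera axes: x right, y down, z forward; pixel columns grow to the right and rows downward; lengths in m; the calibration is good to about 2 mm. A picture is of the moment at which its call begins.
- env.hand_in(): hands the job in; it is judged then, once.
Trained networks look in the newest picture that a camera, given by its name, has taken for a name from the list of things; names that differ only in an ending like _2 or _b are one class to them, and where a whole thing is asked for, a point or a joint stands for the part that bears it (a point fixed in the world has none). Each returns a list of dicts, best first, with "score" (0 to 1); they miss things now and then, are a little off and sometimes report something else, mostly with a low value. They report only what shows in the picture. A call takes as long as a camera call.
- env.find_in(camera, name): "position" ([x, y, z] in m, in world coordinates, good to about 4 mm: the middle of the surface that is visible of it).
The state is a dict: "clock": time; "joint_pos": joint angles; "qvel": joint speeds; "tau": joint torques, N m; "tcp_pos": TCP position; "orientation": TCP orientation; "wrist_force": force on the tool from outside, world axes, zero at the start; "ft_torque": the same for the moment, N m; "finger_gap": finger opening in m; "grip_force": force on a finger pad.
Only numpy, scipy, OpenCV 4.12 (cv2) and the standard library are available. Lean on these libraries where they do the work, as an engineer would, in place of code of your own. Each camera call takes 0.05 s, during which the arm holds its last target. There are 200 camera calls.

## Working session

There is one attempt and no reset: what is moved stays moved. The work goes in short steps, Python scripts to look and compute and a tool call to move; the robot and the scene stay as the last step left them, time stands still between calls to the robot, and variables do not carry over. Pictures are saved under pics/ and viewed, at most 10 in all, crops included, and the job is handed in when it is done.

Besides the shell and the picture viewer there is one more tool, called after "Call:" as name([rows], argument=value, ...), one row to a line, values as JSON. carry_out: Moves the arm, as the interface text tells. Its arguments: {"type":"object","properties":{"increments":{"type":"array","items":{"type":"array","items":{"type":"array","items":{"type":"number","minimum":-1,"maximum":1}}}},"jaw":{"type":"number"},"squeeze":{"type":"number"}},"required":["increments"]}

```bash
ls; mkdir -p pics; cat > h.py <<'E'
import numpy as np, cv2
from workcell import env
def cloud(c):
    K,k1=c["intrinsics"],c["k1"]; K=np.array(K)
    v,u=np.mgrid[0:480,0:640].astype(float)
    p=np.stack([u,v],-1).reshape(-1,1,2)
    n=cv2.undistortPoints(p,K,np.array([k1,0,0,0.])).reshape(480,640,2)
    z=np.array(c["z_map"],float)
    P=np.dstack([n*z[...,None],z])
    R,t=np.array(c["R"]),np.array(c["t"])
    W=(P-t)@R
    W[z<=0]=np.nan
    return W
E
python3 - <<'E'
from h import *
for n in ("top","side"):
    c=env.read_camera(n); cv2.imwrite(f"pics/{n}0.png",c["frame"])
    W=cloud(c); np.save(f"{n}0.npy",W); np.save(f"{n}0f.npy",c["frame"])
    print(n,"cam at",(-np.array(c["R"]).T@c["t"]).round(3))
    for o in ["board","rack","block","pad","tray","pocket","ball","jar","pliers","ringbox"]:
        print(o,[(np.round(d["position"],3).tolist(),round(d["score"],2)) for d in env.find_in(n,o)[:2]])
s=env.get_state();print(s)
E
```

```text
pics
top cam at [ 0.458 -0.015  1.029]
board [([0.459, 0.297, 0.134], 0.69), ([0.643, -0.025, 0.002], 0.22)]
rack [([0.457, 0.299, 0.032], 0.84), ([0.708, -0.3, 0.006], 0.56)]
block [([0.443, -0.03, 0.074], 0.74)]
pad [([0.64, -0.027, 0.004], 0.84), ([0.704, -0.302, 0.008], 0.32)]
tray [([0.499, -0.297, 0.003], 0.7)]
pocket [([0.501, -0.291, 0.002], 0.91)]
ball [([0.537, -0.263, 0.031], 0.44)]
jar [([0.693, 0.318, 0.048], 0.87), ([0.499, -0.299, 0.006], 0.4)]
pliers [([0.704, -0.299, 0.006], 0.87)]
ringbox [([0.713, 0.207, 0.033], 0.66)]
side cam at [ 0.038 -0.511  0.63 ]
board [([0.454, 0.298, 0.091], 0.89)]
rack [([0.443, 0.284, 0.023], 0.98)]
block [([0.426, -0.047, 0.056], 0.83)]
pad [([0.642, -0.022, 0.001], 0.72)]
tray [([0.496, -0.307, 0.0], 0.93), ([0.704, 0.203, 0.026], 0.74)]
pocket [([0.492, -0.306, 0.004], 0.62), ([0.688, 0.314, 0.031], 0.46)]
ball [([0.527, -0.261, 0.026], 0.57), ([0.708, 0.2, 0.025], 0.19)]
jar [([0.69, 0.311, 0.031], 0.75)]
pliers [([0.694, -0.302, 0.009], 0.93), ([0.441, 0.285, 0.023], 0.51)]
ringbox [([0.71, 0.199, 0.024], 0.85)]
{'clock': 1.1, 'joint_pos': array([1.11440242e+00, 3.13213593e-01, 4.61137782e-02, 1.30360948e+00,
       3.49375979e-05, 1.43119188e+00]), 'qvel': array([ 0.00034647,  0.00022594, -0.00018209,  0.00116038,  0.00033165,
        0.00171508]), 'tau': array([-4.04420791e-05, -4.80481339e+01,  2.98817503e+01,  3.49495485e-04,
       -7.92261540e-05, -1.29133934e-05]), 'tcp_pos': array([0.17914381, 0.54642659, 0.25032109]), 'orientation': array([-3.92235921e-06,  1.57733232e-01,  9.87481760e-01,  4.67266117e-05]), 'wrist_force': array([-0.36298134, -0.3804521 ,  0.51918947]), 'ft_torque': array([-0.03584086,  0.00372994, -0.02251177]), 'grip_force': 0.0, 'finger_gap': 0.08574430586928172}
```

View pics/top0.png

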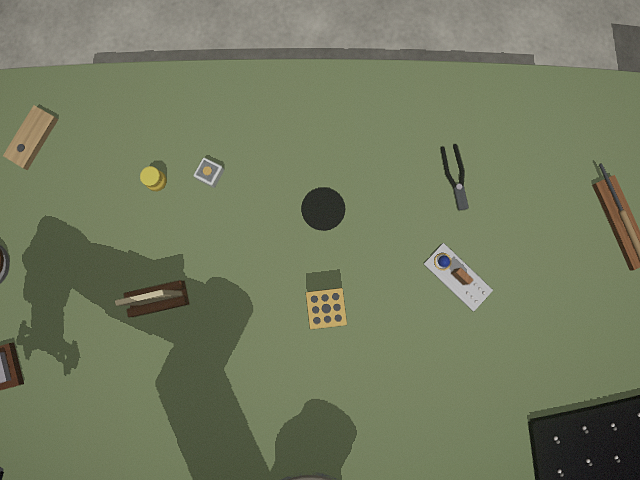

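View pics/side0.png

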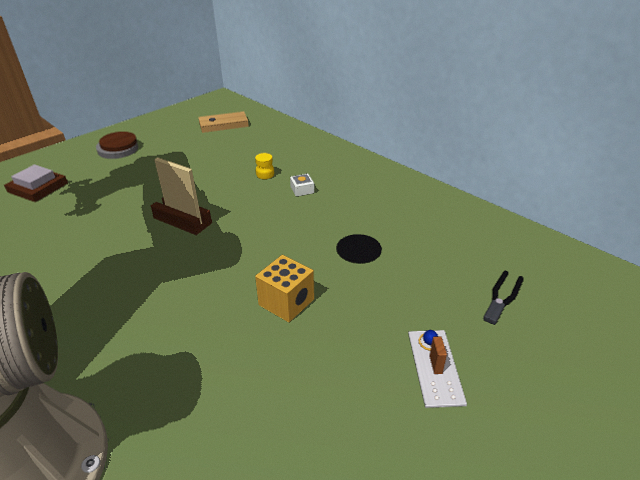

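The top picture shows the board in its rack at (145,297), the block at (326,308), the pad at (323,209) and the tray at (458,277) with the ball at (444,261). In the side view the tray's pocket end is the far end, at (430,338). The network positions agree with both pictures. Next I'll measure yaws.

```bash
cat > m.py <<'E'
from h import *
def rect(W,cx,cy,r,z0,z1):
    P=W.reshape(-1,3); P=P[np.isfinite(P[:,0])]
    m=(np.hypot(P[:,0]-cx,P[:,1]-cy)<r)&(P[:,2]>z0)&(P[:,2]<z1); Q=P[m]
    if len(Q)<8: return len(Q)
    (c,s,a)=cv2.minAreaRect((Q[:,:2]*1000).astype(np.float32))
    return len(Q),np.round(c,1),np.round(s,1),round(a,1),"z",np.percentile(Q[:,2],[2,50,98]).round(4)
E
python3 - <<'E'
from m import *
for n in ("top","side"):
    W=np.load(n+"0.npy"); print(n)
    for k,a in dict(boardtop=(.459,.297,.09,.122,.15),board=(.457,.297,.09,.06,.12),rack=(.457,.297,.09,.024,.042),block=(.44,-.03,.07,.063,.08),
      handle=(.50,-.297,.04,.045,.06),tray=(.50,-.297,.1,.003,.012),ballz=(.535,-.262,.03,.02,.04)).items(): print(k,rect(W,*a))
    F=np.load(n+"0f.npy").astype(int); 
    m=(F.max(2)<45)&(np.hypot(W[...,0]-.64,W[...,1]+.027)<.07)
    c,s,a=cv2.minAreaRect((W[m][:,:2]*1000).astype(np.float32)); print("pad",c,s,W[m][:,2].mean())
    b=(F[...,0]>F[...,2]+50)&(np.hypot(W[...,0]-.53,W[...,1]+.26)<.05); print("ball",np.nanmean(W[b],0), b.sum())
    # board face plane
    P=W.reshape(-1,3);P=P[np.isfinite(P[:,0])]
    q=P[(np.hypot(P[:,0]-.457,P[:,1]-.297)<.07)&(P[:,2]>.05)&(P[:,2]<.125)]
    if len(q)>20:
        c=np.median(q,0);
        for _ in range(4):
            u,s,v=np.linalg.svd(q-q.mean(0),full_matrices=False); d=(q-q.mean(0))@v[2]; q=q[abs(d)<max(.002,1.5*d.std())]
        print("plane n",v[2].round(3),q.mean(0).round(4),s/np.sqrt(len(q)),len(q))
E
```

```text
top
boardtop (316, array([458.1, 305.6]), array([10.7, 90. ]), 14.5, 'z', array([0.1246, 0.1378, 0.1415]))
board (158, array([454.1, 302.4]), array([ 9. , 88.2]), 20.3, 'z', array([0.0617, 0.0907, 0.119 ]))
rack (964, array([456.7, 313.3]), array([ 51.5, 121.2]), 14.4, 'z', array([0.027 , 0.0331, 0.0374]))
block (1420, array([442.3, -26.5]), array([70.7, 70.1]), 7.0, 'z', array([0.0661, 0.0698, 0.0733]))
handle (140, array([ 504.8, -293.7]), array([35.8, 15.3]), 46.0, 'z', array([0.0462, 0.0508, 0.0544]))
tray (1622, array([ 498.7, -290.3]), array([178.1, 184.5]), 20.6, 'z', array([0.0031, 0.0055, 0.0103]))
ballz (122, array([ 531. , -268.1]), array([38.6, 22.6]), 54.4, 'z', array([0.0205, 0.0263, 0.0359]))
pad (643.1433715820312, -20.588123321533203) (85.94903564453125, 85.85940551757812) 0.0016791976583008798
ball [ 0.53450804 -0.26066896  0.02676679] 86
plane n [-0.967 -0.256 -0.001] [0.4546 0.3002 0.0885] [0.02815639 0.02169445 0.00045644] 156
side
boardtop (337, array([457.1, 304.3]), array([13.4, 91. ]), 14.1, 'z', array([0.1227, 0.1328, 0.1379]))
board (870, array([456.1, 304. ]), array([14.8, 91.8]), 17.0, 'z', array([0.0614, 0.0906, 0.1186]))
rack (668, array([454.8, 310.5]), array([ 51.5, 121.9]), 14.1, 'z', array([0.0245, 0.0314, 0.0405]))
block (1288, array([442.3, -27.8]), array([72. , 72.3]), 6.2, 'z', array([0.0641, 0.069 , 0.0711]))
handle (220, array([ 505.4, -294.9]), array([38.8, 14.3]), 46.7, 'z', array([0.0454, 0.0508, 0.0532]))
tray (2326, array([ 511.2, -314.6]), array([161.7, 133.3]), 39.1, 'z', array([0.0033, 0.0054, 0.0095]))
ballz (119, array([ 525.8, -264.5]), array([36. , 20.2]), 14.8, 'z', array([0.0208, 0.0263, 0.0307]))
pad (643.8836059570312, -22.089431762695312) (90.57556915283203, 87.16653442382812) 0.00098325824390519
ball [ 0.53146614 -0.26362522  0.02458179] 129
plane n [0.972 0.236 0.003] [0.4538 0.3024 0.0883] [0.02637402 0.02177701 0.00089799] 926
```

```bash
cat > go.py <<'E'
from h import *
from scipy.spatial.transform import Rotation as Ro
def tool(yaw,lean=0,az=0):
    """tool down with closing axis y at yaw deg; then lean by deg so the tool tip points towards azimuth az"""
    a=np.radians(yaw); y=np.array([np.cos(a),np.sin(a),0]); z=np.array([0,0,-1.]); R=Ro.from_matrix(np.c_[np.cross(y,z),y,z])
    b=np.radians(az); ax=np.array([np.sin(b),-np.cos(b),0])
    return Ro.from_rotvec(np.radians(lean)*ax)*R
def row(p,R,ref=None):
    s=env.get_state(); q=s["orientation"]; C=Ro.from_quat(q,scalar_first=True) 
    r=(C.inv().apply(np.array(p)-s["tcp_pos"])/.5).round(4).tolist()+((C.inv()*R).as_rotvec()/(2*np.pi)).round(4).tolist()
    print("t",round(s["clock"],2),"p",s["tcp_pos"].round(4),"gap",round(s["finger_gap"],4),"\nROW",r)
E
python3 -c "
from go import *
R=tool(14.3); print(R.as_matrix().round(2))
print(tool(6.6,23,6.6).as_matrix().round(2))
row([.4577,.305,.22],R)"
```

```text
[[-0.25  0.97  0.  ]
 [ 0.97  0.25  0.  ]
 [ 0.    0.   -1.  ]]
[[-0.11  0.91  0.39]
 [ 0.99  0.11  0.04]
 [-0.    0.39 -0.92]]
t 1.1 p [0.1791 0.5464 0.2503] gap 0.0857 
ROW [-0.6798, -0.2853, 0.0606, 0.0, -0.0, 0.1599]
```

Call:
carry_out([
  [[-0.68,-0.285,0.06,0,0,0.16],[-0.68,-0.285,0.06,0,0,0.16],[-0.68,-0.285,0.06,0,0,0.16],[-0.68,-0.285,0.06,0,0,0.16],[-0.68,-0.285,0.06,0,0,0.16]],
], jaw=0)

```text
clock: 1.72
tcp_pos: [0.416, 0.3411, 0.2251]
orientation: [0.0, 0.589, 0.808, 0.0]
wrist_force: [0.3, 0.6, -0.3]
finger_gap: 0.0856
grip_force: 0.0
```

```bash
python3 -c "
from go import *
row([.4577,.305,.16],tool(14.3))"
```

```text
t 1.73 p [0.416  0.3411 0.2251] gap 0.0856 
ROW [-0.0944, 0.0572, 0.1302, 0.0001, -0.0001, 0.0097]
```

Call:
carry_out([
  [[-0.0944,0.0572,0.13,0,0,0.0097],[-0.0944,0.0572,0.13,0,0,0.0097],[-0.0944,0.0572,0.13,0,0,0.0097],[-0.0944,0.0572,0.13,0,0,0.0097]],
])

```text
clock: 2.22
tcp_pos: [0.4562, 0.3077, 0.1612]
orientation: [0.0, 0.611, 0.792, 0.001]
wrist_force: [-0.6, 0.8, 0.4]
finger_gap: 0.0852
grip_force: 0.0
```

```bash
python3 -c "
from go import *
row([.4577,.305,.124],tool(14.3))"
```

```text
t 2.23 p [0.4562 0.3077 0.1612] gap 0.0852 
ROW [-0.0062, 0.0015, 0.0743, 0.0002, -0.0001, 0.0012]
```

Call:
carry_out([
  [[-0.006,0.0015,0.074,0,0,0.001],[-0.006,0.0015,0.074,0,0,0.001],[-0.006,0.0015,0.074,0,0,0.001]],
])

```text
clock: 2.6
tcp_pos: [0.458, 0.305, 0.1247]
orientation: [0.0, 0.613, 0.79, 0.001]
wrist_force: [-0.3, 0.1, 1.0]
finger_gap: 0.0852
grip_force: 0.0
```

Call:
carry_out([
  [[0,0,0,0,0,0],[0,0,0,0,0,0],[0,0,0,0,0,0],[0,0,0,0,0,0],[0,0,0,0,0,0]],
], jaw=1, squeeze=40)

```text
clock: 3.22
tcp_pos: [0.4582, 0.3039, 0.1232]
orientation: [0.0, 0.614, 0.789, 0.0]
wrist_force: [0.6, 0.5, 0.6]
finger_gap: 0.0097
grip_force: 40.7
```

Call:
carry_out([
  [[0,0,0,0,0,0],[0,0,0,0,0,0],[0,0,0,0,0,0],[0,0,0,0,0,0],[0,0,0,0,0,0]],
])

```text
clock: 3.85
tcp_pos: [0.4582, 0.3039, 0.1231]
orientation: [0.0, 0.614, 0.789, 0.0]
wrist_force: [0.1, -0.7, 3.5]
finger_gap: 0.0096
grip_force: 41.0
```

Call:
carry_out([
  [[0,0,-0.06,0,0,0],[0,0,-0.14,0,0,0],[0,0,-0.22,0,0,0],[0,0,-0.26,0,0,0],[0,0,-0.26,0,0,0]],
])

```text
clock: 4.47
tcp_pos: [0.4583, 0.3042, 0.2537]
orientation: [0.0, 0.614, 0.79, 0.001]
wrist_force: [-0.7, -0.4, -3.4]
finger_gap: 0.0097
grip_force: 40.2
```

```bash
python3 -c "
from go import *
row([.53,-.02,.25],tool(6.6))
row([.4577,.305,.25],tool(14.3))
c=env.read_camera('side');cv2.imwrite('pics/s1.png',c['frame'][60:380,60:500])"
```

```text
t 4.47 p [0.4583 0.3042 0.2537] gap 0.0097 
ROW [-0.6636, -0.0211, 0.007, 0.0003, -0.0001, 0.0214]
t 4.47 p [0.4583 0.3042 0.2537] gap 0.0097 
ROW [0.0019, -0.0008, 0.0074, 0.0003, -0.0001, -0.0]
```

View pics/s1.png

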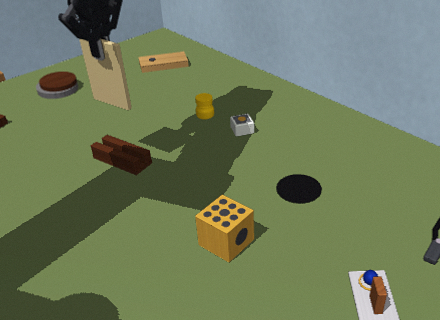

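The held board at (105,75) in this crop is upright and clear of the rack.

```bash
python3 -c "
from go import *
row([.502,-.020,.22],tool(6.6,22,6.6))"
```

```text
t 4.53 p [0.4577 0.3038 0.2523] gap 0.0094 
ROW [-0.6494, -0.074, 0.0645, -0.0611, -0.0041, 0.0211]
```

Call:
carry_out([
  [[-0.1,0,0,0,0,0.004],[-0.22,-0.02,0.01,-0.015,-0.001,0.008],[-0.34,-0.035,0.03,-0.03,-0.002,0.012],[-0.46,-0.05,0.045,-0.045,-0.003,0.016],[-0.56,-0.065,0.055,-0.055,-0.004,0.02]],
])

```text
clock: 5.15
tcp_pos: [0.4932, 0.0229, 0.2225]
orientation: [0.115, 0.653, 0.737, 0.128]
wrist_force: [1.2, -0.4, -3.0]
finger_gap: 0.0095
grip_force: 40.7
```

```bash
python3 -c "
from go import *
row([.502,-.020,.2],tool(6.6,22,6.6))"
```

```text
t 5.15 p [0.4932 0.0229 0.2225] gap 0.0095 
ROW [-0.0872, -0.0085, 0.045, -0.0063, 0.0001, 0.0009]
```

Call:
carry_out([
  [[-0.05,-0.005,0.02,-0.004,0,0.001],[-0.087,-0.0085,0.045,-0.0063,0,0.001],[-0.087,-0.0085,0.045,-0.0063,0,0.001],[-0.087,-0.0085,0.045,-0.0063,0,0.001]],
])

```text
clock: 5.65
tcp_pos: [0.5035, -0.0177, 0.2018]
orientation: [0.126, 0.653, 0.733, 0.142]
wrist_force: [-0.2, 0.7, -2.0]
finger_gap: 0.0096
grip_force: 40.7
```

```bash
python3 -c "
from go import *
row([.499,-.0205,.125],tool(6.6,22,6.6))
c=env.read_camera('side');W=cloud(c);F=c['frame'].astype(int)
cv2.imwrite('pics/s2.png',c['frame'][100:420,150:550])
from m import rect
print(rect(W,.442,-.027,.06,.06,.078))
"
```

```text
t 5.65 p [ 0.5035 -0.0177  0.2018] gap 0.0096 
ROW [-0.0045, -0.0662, 0.1388, -0.0001, -0.0001, 0.0001]
(1380, array([441.5, -28. ]), array([71.7, 71.6]), 7.8, 'z', array([0.061 , 0.0688, 0.071 ]))
```

View pics/s2.png

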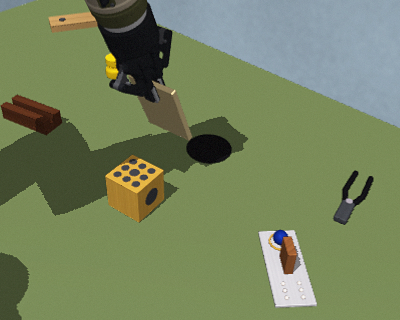

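The board, at (165,110) with its foot near (190,138), leans the right way beyond the block at (135,187).

Call:
carry_out([
  [[-0.002,-0.03,0.06,0,0,0],[-0.0045,-0.055,0.115,0,0,0],[-0.0045,-0.066,0.138,0,0,0],[-0.0045,-0.066,0.138,0,0,0],[-0.0045,-0.066,0.138,0,0,0]],
])

```text
clock: 6.32
tcp_pos: [0.5014, -0.0212, 0.1281]
orientation: [0.129, 0.652, 0.733, 0.144]
wrist_force: [-0.3, -1.3, -2.6]
finger_gap: 0.0098
grip_force: 40.8
```

```bash
python3 -c "
from go import *
row([.4690,-.0241,.1105],tool(6.6,22,6.6))
c=env.read_camera('top');W=cloud(c);P=W.reshape(-1,3)
# board outer face points
d=P-np.array([.4423,-.0272,0]);a=np.radians(6.6);bx=d@[np.cos(a),np.sin(a),0];by=d@[-np.sin(a),np.cos(a),0]
m=(bx>.04)&(bx<.13)&(abs(by)<.06)&(P[:,2]>.012)&(P[:,2]<.09)
q=np.c_[bx,by,P[:,2]][m];print(len(q),q.min(0).round(4),q.max(0).round(4))
A=np.polyfit(q[:,2],q[:,0],1);print('slope deg',np.degrees(np.arctan(A[0])),'bx at z0',A[1])
for z in (.02,.04,.06,.08):
  s=q[abs(q[:,2]-z)<.006]; print(z,len(s), s.mean(0).round(4) if len(s) else '', (s[:,1].min(),s[:,1].max()) if len(s) else '')
"
```

```text
t 6.33 p [ 0.5014 -0.0212  0.1281] gap 0.0098 
ROW [0.0018, -0.0735, 0.0079, 0.0007, 0.0002, 0.0003]
348 [ 0.0799 -0.0431  0.023 ] [0.107  0.0456 0.0898]
slope deg -22.146756549100072 bx at z0 0.1168696158769423
0.02 4 [0.1068 0.0004 0.0242] (np.float64(-0.03376822107822948), np.float64(0.04157050564462049))
0.04 55 [0.1004 0.0053 0.0405] (np.float64(-0.04226333953992017), np.float64(0.045498666366535045))
0.06 68 [0.0923 0.0018 0.0604] (np.float64(-0.04259064463767689), np.float64(0.04547002828831417))
0.08 76 [0.0842 0.0031 0.0801] (np.float64(-0.042428170662797235), np.float64(0.04547921643701891))
```

The measured slope is 22.1°, centred within 2 mm, and the face lands where predicted. Going in now.

Call:
carry_out([
  [[0.0005,-0.025,0.0025,0.0002,0,0],[0.001,-0.05,0.005,0.0004,0,0],[0.002,-0.066,0.007,0.0006,0,0],[0.002,-0.0735,0.008,0.0007,0,0],[0.002,-0.0735,0.008,0.0007,0,0]],
])

```text
clock: 7.0
tcp_pos: [0.4678, -0.0241, 0.1092]
orientation: [0.127, 0.653, 0.733, 0.141]
wrist_force: [-0.6, -0.0, -2.8]
finger_gap: 0.0095
grip_force: 40.7
```

```bash
cat > b.py <<'E'
from go import *
s=env.get_state();print(s['tcp_pos'].round(4),s['wrist_force'].round(1))
c=env.read_camera('top');W=cloud(c);P=W.reshape(-1,3)
d=P-np.array([.4423,-.0272,0]);a=np.radians(6.6);bx=d@[np.cos(a),np.sin(a),0];by=d@[-np.sin(a),np.cos(a),0]
m=(bx>.038)&(bx<.13)&(abs(by)<.06)&(P[:,2]>.012)&(P[:,2]<.12)&(P[:,2]<.115-(bx-.04)*1.2)
q=np.c_[bx,by,P[:,2]][m];A=np.polyfit(q[:,2],q[:,0],1);print(len(q),'slope deg',np.degrees(np.arctan(A[0])),'bx at z0',A[1],q.min(0),q.max(0))
E
python3 b.py; python3 -c "
from go import *
row([.4690,-.0241,.1090],tool(6.6,22,6.6))"
```

```text
[ 0.4678 -0.0241  0.1092] [-0.6 -0.  -2.8]
497 slope deg -21.863841598621832 bx at z0 0.07472781296663075 [ 0.03807334 -0.0419848   0.01215512] [0.07070849 0.04807423 0.09220329]
t 7.05 p [ 0.4679 -0.0241  0.1093] gap 0.0097 
ROW [-0.0002, 0.0018, 0.0013, -0.0003, 0.0001, 0.0001]
```

Call:
carry_out([
  [[0,-0.0008,0.002,0,0,0],[0,-0.0015,0.004,0,0,0],[0,-0.0015,0.004,0,0,0]],
])

```text
clock: 7.42
tcp_pos: [0.4685, -0.024, 0.1085]
orientation: [0.127, 0.653, 0.733, 0.142]
wrist_force: [-9.1, 1.5, 14.5]
finger_gap: 0.0096
grip_force: 43.7
```

Call:
carry_out([
  [[0,0.0006,-0.0014,0,0,0],[0,0.0006,-0.0014,0,0,0]],
])

```text
clock: 7.68
tcp_pos: [0.4687, -0.024, 0.1084]
orientation: [0.127, 0.653, 0.733, 0.142]
wrist_force: [-1.4, 1.3, 4.9]
finger_gap: 0.0093
grip_force: 41.8
```

Call:
carry_out([
  [[0,0,0,0,0,0],[0,0,0,0,0,0],[0,0,0,0,0,0],[0,0,0,0,0,0]],
], jaw=0.72)

```text
clock: 8.18
tcp_pos: [0.4677, -0.0239, 0.1076]
orientation: [0.126, 0.653, 0.733, 0.141]
wrist_force: [-1.1, -0.3, -1.4]
finger_gap: 0.0239
grip_force: 0.0
```

```bash
python3 b.py; python3 -c "
from go import *
c=env.read_camera('side');cv2.imwrite('pics/s3.png',c['frame'][100:420,150:550])"
```

```text
[ 0.4677 -0.0239  0.1076] [-1.1 -0.3 -1.4]
522 slope deg -23.0749921912787 bx at z0 0.07593256602509645 [ 0.03801227 -0.04187769  0.01219279] [0.07154082 0.048199   0.0900955 ]
```

View pics/s3.png

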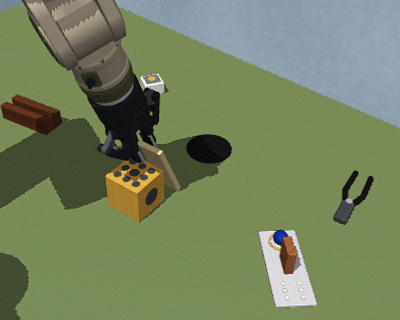

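The board, at (158,160), leans on the block at 23° with its foot down. Retract along the tool axis.

Call:
carry_out([
  [[0,0,-0.03,0,0,0],[0,0,-0.08,0,0,0],[0,0,-0.15,0,0,0],[0,0,-0.24,0,0,0],[0,0,-0.3,0,0,0]],
])

```text
clock: 8.9
tcp_pos: [0.4121, -0.0304, 0.249]
orientation: [0.127, 0.653, 0.733, 0.142]
wrist_force: [0.4, 0.1, 0.1]
finger_gap: 0.0241
grip_force: 0.0
```

```bash
python3 b.py; python3 -c "
from go import *
row([.505,-.2945,.16],tool(-43.7))"
```

```text
[ 0.4121 -0.0304  0.249 ] [0.4 0.1 0.1]
738 slope deg -22.964466654165292 bx at z0 0.07583989362328675 [ 0.03805073 -0.04187582  0.01268951] [0.07183556 0.04819423 0.0905874 ]
t 8.95 p [ 0.4128 -0.0308  0.2523] gap 0.0237 
ROW [-0.5444, 0.0426, 0.219, 0.0579, -0.0265, 0.1382]
```

Call:
carry_out([
  [[-0.11,0.01,0.02,0.0115,-0.0053,0.0275],[-0.22,0.02,0.05,0.023,-0.0106,0.055],[-0.33,0.03,0.1,0.0345,-0.016,0.0825],[-0.44,0.036,0.16,0.046,-0.0212,0.11],[-0.5444,0.0426,0.219,0.0579,-0.0265,0.1382]],
], jaw=0)

```text
clock: 9.57
tcp_pos: [0.5048, -0.2956, 0.1523]
orientation: [-0.0, 0.917, 0.398, -0.0]
wrist_force: [1.1, -0.4, 1.6]
finger_gap: 0.0851
grip_force: 0.0
```

```bash
python3 -c "
from go import *
row([.505,-.2945,.16],tool(-43.7))"
```

```text
t 9.57 p [ 0.5048 -0.2956  0.1523] gap 0.0851 
ROW [0.0018, -0.0011, -0.0155, -0.0, 0.0, 0.0017]
```

Call:
carry_out([
  [[0.0018,-0.001,0.04,0,0,0.001],[0.0018,-0.001,0.1,0,0,0.0017],[0.0018,-0.001,0.15,0,0,0.0017],[0.0018,-0.001,0.17,0,0,0.0017],[0.0018,-0.001,0.17,0,0,0.0017]],
])

```text
clock: 10.2
tcp_pos: [0.5039, -0.2924, 0.0678]
orientation: [-0.0, 0.918, 0.396, 0.0]
wrist_force: [0.4, 0.5, 0.6]
finger_gap: 0.0853
grip_force: 0.0
```

```bash
python3 -c "
from go import *
row([.505,-.2945,.036],tool(-43.7))
c=env.read_camera('side');cv2.imwrite('pics/s4.png',cv2.resize(c['frame'][220:420,340:580],None,fx=3,fy=3))"
```

```text
t 10.2 p [ 0.5039 -0.2924  0.0678] gap 0.0853 
ROW [-0.0017, 0.0045, 0.0636, -0.0001, -0.0001, 0.0009]
```

View pics/s4.png

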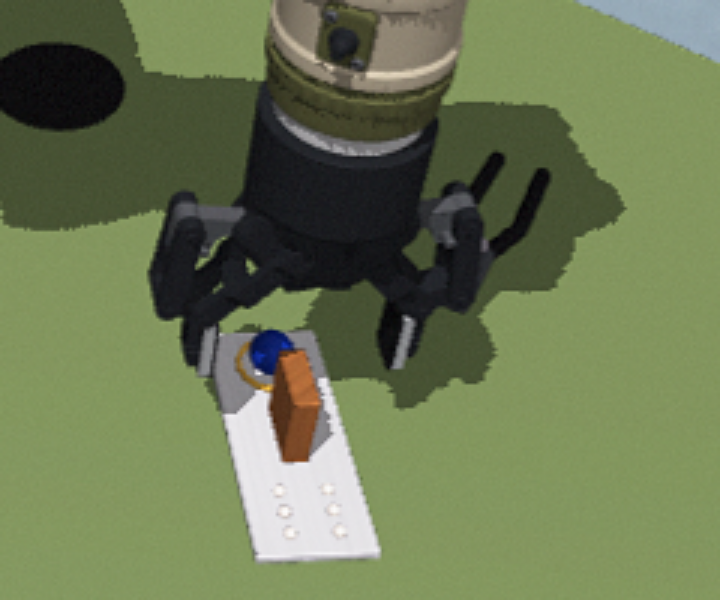

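The fingers at (200,350) and (400,345) straddle the handle at (297,400), lined up with it.

Call:
carry_out([
  [[-0.0017,0.0045,0.02,0,0,0.001],[-0.0017,0.0045,0.045,0,0,0.001],[-0.0017,0.0045,0.06,0,0,0.001],[-0.0017,0.0045,0.06,0,0,0.001],[-0.0017,0.0045,0.06,0,0,0.001]],
])

```text
clock: 10.88
tcp_pos: [0.5054, -0.2949, 0.0385]
orientation: [0.0, 0.92, 0.393, 0.001]
wrist_force: [-0.5, -0.8, 0.1]
finger_gap: 0.0855
grip_force: 0.0
```

```bash
python3 -c "
from go import *
row([.505,-.2945,.036],tool(-43.7))"
```

```text
t 10.88 p [ 0.5054 -0.2949  0.0385] gap 0.0855 
ROW [0.0, -0.0012, 0.005, 0.0001, -0.0001, -0.0001]
```

Call:
carry_out([
  [[0,-0.001,0.003,0,0,0],[0,-0.001,0.003,0,0,0],[0,-0.001,0.003,0,0,0],[0,-0.001,0.003,0,0,0],[0,-0.001,0.003,0,0,0]],
], jaw=0.77, squeeze=30)

```text
clock: 11.5
tcp_pos: [0.505, -0.2946, 0.037]
orientation: [0.0, 0.92, 0.393, 0.001]
wrist_force: [-0.4, -0.2, 0.3]
finger_gap: 0.0194
grip_force: 0.0
```

Call:
carry_out([
  [[0,0,0,0,0,0],[0,0,0,0,0,0],[0,0,0,0,0,0],[0,0,0,0,0,0]],
], jaw=0.83)

```text
clock: 12.0
tcp_pos: [0.5051, -0.2946, 0.037]
orientation: [0.0, 0.92, 0.393, 0.001]
wrist_force: [1.5, -1.1, 0.2]
finger_gap: 0.0147
grip_force: 0.6
```

Call:
carry_out([
  [[0,0,0,0,0,0],[0,0,0,0,0,0],[0,0,0,0,0,0],[0,0,0,0,0,0]],
], jaw=1, squeeze=60)

```text
clock: 12.5
tcp_pos: [0.5051, -0.2947, 0.0372]
orientation: [0.0, 0.92, 0.393, 0.001]
wrist_force: [0.2, -1.1, 3.5]
finger_gap: 0.0134
grip_force: 59.0
```

```bash
python3 -c "
from go import *
row([.505,-.2945,.13],tool(-43.7))
row([.6435,-.0215,.16],tool(-43.7))
for n in('top','side'):
  c=env.read_camera(n);W=cloud(c);F=c['frame'].astype(int)
  b=(F[...,0]>F[...,2]+50)&(np.hypot(W[...,0]-.53,W[...,1]+.26)<.05); print('ball',np.nanmean(W[b],0), b.sum())"
```

```text
t 12.5 p [ 0.5051 -0.2947  0.0372] gap 0.0134 
ROW [0.0002, -0.0002, -0.1857, 0.0002, -0.0001, -0.0001]
t 12.5 p [ 0.5051 -0.2947  0.0372] gap 0.0134 
ROW [0.5863, -0.1773, -0.2454, 0.0002, -0.0001, -0.0001]
ball [ 0.53542263 -0.2598679   0.02614181] 74
ball [nan nan nan] 0<string>:7: RuntimeWarning: Mean of empty slice
```

Call:
carry_out([
  [[0,0,-0.003,0,0,0],[0,0,-0.01,0,0,0],[0,0,-0.022,0,0,0],[0,0,-0.037,0,0,0],[0,0,-0.053,0,0,0]],
])

```text
clock: 13.22
tcp_pos: [0.505, -0.2945, 0.0641]
orientation: [0.0, 0.92, 0.393, 0.001]
wrist_force: [0.1, -0.4, -2.2]
finger_gap: 0.0134
grip_force: 58.4
```

Call:
carry_out([
  [[0,0,-0.017,0,0,0],[0,0,-0.035,0,0,0],[0,0,-0.053,0,0,0],[0,0,-0.071,0,0,0],[0,0,-0.089,0,0,0]],
])

```text
clock: 13.85
tcp_pos: [0.5049, -0.2945, 0.1086]
orientation: [0.0, 0.92, 0.393, 0.001]
wrist_force: [-0.3, 0.3, -1.3]
finger_gap: 0.0133
grip_force: 58.4
```

Call:
carry_out([
  [[0,0,-0.016,0,0,0],[0,0,-0.03,0,0,0],[0,0,-0.042,0,0,0],[0,0,-0.05,0,0,0],[0,0,-0.054,0,0,0]],
])

```text
clock: 14.48
tcp_pos: [0.5049, -0.2945, 0.1351]
orientation: [0.0, 0.92, 0.393, 0.001]
wrist_force: [-0.8, 0.2, -1.7]
finger_gap: 0.0132
grip_force: 58.4
```

```bash
python3 -c "
from go import *
row([.6435,-.0215,.15],tool(-43.7))
c=env.read_camera('side');cv2.imwrite('pics/s5.png',cv2.resize(c['frame'][180:420,240:560],None,fx=2,fy=2))"
```

```text
t 14.47 p [ 0.5049 -0.2945  0.1351] gap 0.0132 
ROW [0.5863, -0.177, -0.0295, 0.0001, -0.0001, -0.0001]
```

View pics/s5.png

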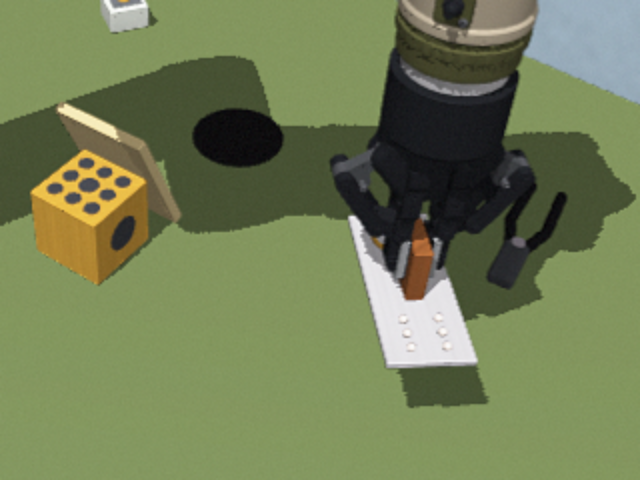

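The tray, at (415,290), is level and lifted, and the board at (120,160) still leans. Carry the tray over slowly.

Call:
carry_out([
  [[0.003,-0.001,0,0,0,0],[0.012,-0.0035,-0.0005,0,0,0],[0.026,-0.008,-0.001,0,0,0],[0.047,-0.014,-0.002,0,0,0],[0.07,-0.021,-0.003,0,0,0]],
])

```text
clock: 15.15
tcp_pos: [0.5219, -0.2611, 0.1365]
orientation: [0.0, 0.92, 0.393, 0.001]
wrist_force: [-0.2, -0.6, -1.4]
finger_gap: 0.0133
grip_force: 58.4
```

Call:
carry_out([
  [[0.029,-0.009,-0.001,0,0,0],[0.058,-0.018,-0.0025,0,0,0],[0.088,-0.0265,-0.004,0,0,0],[0.117,-0.0355,-0.005,0,0,0],[0.146,-0.044,-0.006,0,0,0]],
])

```text
clock: 15.78
tcp_pos: [0.5565, -0.193, 0.1396]
orientation: [0.0, 0.92, 0.393, 0.001]
wrist_force: [-1.1, 0.8, -0.7]
finger_gap: 0.013
grip_force: 58.4
```

Call:
carry_out([
  [[0.029,-0.009,-0.001,0,0,0],[0.058,-0.018,-0.0025,0,0,0],[0.088,-0.0265,-0.004,0,0,0],[0.117,-0.0355,-0.005,0,0,0],[0.146,-0.044,-0.006,0,0,0]],
])

```text
clock: 16.4
tcp_pos: [0.591, -0.1251, 0.1426]
orientation: [0.0, 0.92, 0.393, 0.0]
wrist_force: [-0.1, 0.2, -1.4]
finger_gap: 0.0132
grip_force: 58.4
```

Call:
carry_out([
  [[0.029,-0.009,-0.001,0,0,0],[0.057,-0.0175,-0.0025,0,0,0],[0.083,-0.0255,-0.004,0,0,0],[0.107,-0.033,-0.005,0,0,0],[0.129,-0.04,-0.006,0,0,0]],
])

```text
clock: 17.02
tcp_pos: [0.6211, -0.0649, 0.1456]
orientation: [0.0, 0.92, 0.393, 0.001]
wrist_force: [-0.2, 0.1, -2.2]
finger_gap: 0.0132
grip_force: 58.4
```

Call:
carry_out([
  [[0.019,-0.006,-0.001,0,0,0],[0.035,-0.011,-0.002,0,0,0],[0.049,-0.0155,-0.003,0,0,0],[0.06,-0.0185,-0.004,0,0,0],[0.067,-0.02,-0.004,0,0,0]],
])

```text
clock: 17.65
tcp_pos: [0.6368, -0.0343, 0.1476]
orientation: [0.0, 0.92, 0.393, 0.001]
wrist_force: [-0.5, -0.3, -1.5]
finger_gap: 0.013
grip_force: 58.4
```

```bash
python3 -c "
from go import *
row([.6435,-.0215,.15],tool(-43.7))"
```

```text
t 17.65 p [ 0.6368 -0.0343  0.1476] gap 0.013 
ROW [0.0277, -0.0079, -0.0047, 0.0001, -0.0001, -0.0]
```

Call:
carry_out([
  [[0.006,-0.002,-0.001,0,0,0],[0.013,-0.004,-0.002,0,0,0],[0.02,-0.006,-0.003,0,0,0],[0.025,-0.0075,-0.004,0,0,0],[0.0277,-0.008,-0.0045,0,0,0]],
])

```text
clock: 18.27
tcp_pos: [0.6434, -0.0215, 0.1499]
orientation: [0.0, 0.92, 0.393, 0.001]
wrist_force: [0.1, 0.2, -2.0]
finger_gap: 0.0133
grip_force: 58.4
```

Call:
carry_out([
  [[0,0,0,0,0,0],[0,0,0,0,0,0],[0,0,0,0,0,0],[0,0,0,0,0,0],[0,0,0,0,0,0]],
])

```text
clock: 18.9
tcp_pos: [0.6433, -0.0218, 0.1499]
orientation: [0.0, 0.92, 0.393, 0.001]
wrist_force: [-0.0, -0.2, -1.1]
finger_gap: 0.0132
grip_force: 58.4
```

Call:
carry_out([
  [[0,0,0,0,0,0],[0,0,0,0,0,0],[0,0,0,0,0,0],[0,0,0,0,0,0],[0,0,0,0,0,0]],
])

```text
clock: 19.52
tcp_pos: [0.6433, -0.0217, 0.1499]
orientation: [0.0, 0.92, 0.393, 0.001]
wrist_force: [-0.3, -0.0, -2.2]
finger_gap: 0.0127
grip_force: 58.4
```

```bash
python3 b.py; python3 -c "
from go import *
row([.6435,-.0215,.15],tool(-43.7))
c=env.read_camera('side');W=cloud(c);cv2.imwrite('pics/s6.png',cv2.resize(c['frame'][100:340,200:520],None,fx=2,fy=2))
P=W.reshape(-1,3);q=P[(np.hypot(P[:,0]-.6435,P[:,1]+.0215)<.09)&(P[:,2]>.105)&(P[:,2]<.125)]
for _ in range(5):
  u,s,v=np.linalg.svd(q-q.mean(0),full_matrices=False);d=(q-q.mean(0))@v[2];q=q[abs(d)<.002]
print('tray top',len(q),q.mean(0),'tilt',np.degrees(np.arccos(abs(v[2,2]))))
for n in('top','side'): print([(np.round(d['position'],3),round(d['score'],2)) for o in('ball','tray') for d in env.find_in(n,o)[:1]])
"
```

```text
[ 0.6433 -0.0217  0.1499] [-0.3 -0.  -2.2]
t 19.57 p [ 0.6433 -0.0217  0.1498] gap 0.0132 
ROW [0.0006, 0.0, -0.0003, 0.0001, -0.0001, -0.0001]
tray top 917 [ 0.62526023 -0.03572391  0.11766043] tilt 0.026185667820329835
[]
[(array([ 0.628, -0.038,  0.112]), 0.96)]Traceback (most recent call last):
  File "b.py", line 6, in <module>
    q=np.c_[bx,by,P[:,2]][m];A=np.polyfit(q[:,2],q[:,0],1);print(len(q),'slope deg',np.degrees(np.arctan(A[0])),'bx at z0',A[1],q.min(0),q.max(0))
                               ~~~~~~~~~~^^^^^^^^^^^^^^^^^
    raise TypeError("expected non-empty vector for x")
TypeError: expected non-empty vector for x
```

View pics/s6.png

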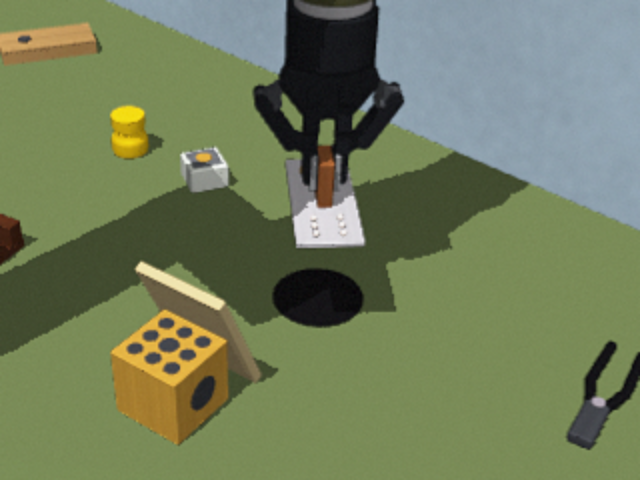

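The board still leans on the block at (200,310). The tray is held level over the pad at (325,205), with its underside about 11 cm up. The ball is hidden behind the handle, and none lies on the bench.

```bash
python3 -c "
from workcell import env
print(env.hand_in())"
```

```text
the job is handed in; nothing more can be done
None
```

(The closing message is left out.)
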